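# Load the classifier sieve and hold it level over the gold pan

### The job

On this prospecting bench, drop both ore stones from the wooden tray into the round sieve while it stands in the gold pan, then take the sieve by its arched handle, lift it without tipping it, and hold it still and level over the pan with its bottom about 10 cm above the pan's rim, both stones in it. Finish while still holding it there in the air; do not put it down, and leave the bottle, jar and notebook alone.

Things in the scene. Friction and masses are not known exactly. Their poses are not given: they have to be found in the camera images.
- pan: Dark steel gold pan, fixed to the bench. Open, sloping sides: outside diameter 210 mm at the bottom, 284 mm at the rim; rim 50 mm above the bench, floor 5 mm above the bench. Origin at the centre of its underside, on the bench.
- sieve: Loose round aluminium sieve, about 0.3 kg, standing in the pan on the pan's floor. Flat perforated floor 4 mm thick, thin wall; outside diameter 168 mm at the bottom and 184 mm at its rim, which is 45 mm above its underside. A rigid arched handle of 6 mm wire spans its mouth in its own y-z plane (mouth open on both the +x and -x sides of it), with a wooden grip at the top. Origin at the centre of its underside, z up.
- sieve_grip (a point): Centre of the sieve's wooden grip, 122 mm above the sieve's underside, straight over its centre. The grip is a bar 76 mm long along its own y axis, 18 mm wide along x (grasp across this, from above), 20 mm high.
- stone_a_mid (a point): Loose grey-brown ore stone, about 70 g, oblong: 50 mm along its own x axis, 32 mm across y, 30 mm high, faceted sides. This point is at its centre, 14 mm above its underside. Lies in the tray.
- stone_b_mid (a point): The second ore stone, alike: 50 mm along its own x axis, 32 mm across y, 28 mm high. This point is at its centre, 14 mm above its underside. Lies in the tray.
- stone_a: First ore stone, same body as stone_a_mid; origin at the centre of its underside.
- stone_b: Second ore stone, same body as stone_b_mid; origin at the centre of its underside.
- tray: Shallow fixed wooden tray that holds the stones, 220 mm along x, 260 mm along y, 18 mm high, walls and floor 5 mm thick. Origin at the centre of its underside. Tray and pan lie side by side; which is on the left varies.
- amber_bottle: Bystander: brown glass bottle, diameter 64 mm, 170 mm tall, standing. Origin at the centre of its underside.
- jar: Bystander: green glass jar, diameter 68 mm, 85 mm tall, standing. Origin at the centre of its underside.
- notebook: Bystander: red notebook lying flat, 140 x 90 x 18 mm. Origin at the centre of its underside.
Not all that is in view belongs to the job. There is more than one size of the sieve; the job needs the largest. Leave any blue look-alike of the stone_a alone.

How it is judged:
On the way:
1. both stones lie in the sieve, let go, while it stands in the pan (horizontal distance between each of stone_a_mid, stone_b_mid and sieve below 0.085 m and z of each of stone_a_mid, stone_b_mid in the frame of sieve below 0.05 m and contact force between the fingers and stone_a below 0.1 N and contact force between the fingers and stone_b below 0.1 N and horizontal distance between sieve and pan below 0.03 m and height (world z) of sieve below 0.012 m), for 0.2 s.
At the end, for the whole second after the job is handed in: The fingers hold the sieve in the air over the pan: underside 70 to 130 mm above the pan's rim, centre within 50 mm of the pan's, tilted under 8 degrees, still (under 30 mm/s, 0.2 rad/s), not touching the pan, both stones lying in it untouched by the fingers (height (world z) of sieve between 0.12 and 0.18 m and horizontal distance between sieve and pan below 0.05 m and angle between sieve's own z axis and vertical below 0.14 rad and linear speed of sieve below 0.03 m/s and angular speed of sieve below 0.2 rad/s and contact force between the fingers and sieve above 1 N and contact force between pan and sieve below 0.1 N and horizontal distance between each of stone_a_mid, stone_b_mid and sieve below 0.09 m and z of stone_a_mid in the frame of sieve between 0 and 0.05 m and z of stone_b_mid in the frame of sieve between 0 and 0.05 m and contact force between the fingers and stone_a below 0.1 N and contact force between the fingers and stone_b below 0.1 N); the arm keeps its last pose, push and grip.
It fails at once if the sieve is tipped more than 20 degrees (angle between sieve's own z axis and vertical above 0.35 rad).
It fails at once if the bottle, jar or notebook is moved more than 20 mm or the bottle or jar tipped (distance of any of amber_bottle, jar, notebook from where it was at the start of the episode above 0.02 m or angle between any of amber_bottle, jar's own z axis and vertical above 0.3 rad).
It also fails if it takes over 72 s, if anything falls off the work surface, if the arm or the gripper's body presses on something with over 40 N, if the wrist force passes 120 N, or if a joint passes its speed limit or range.

### The arm

A 6-joint arm with a two-finger parallel gripper is mounted at the origin on the work surface. World frame = base frame: x ahead of the robot, y to its left, z up, the work surface at z = 0. Lengths are in m, angles in rad, forces in N, time in s.
With the tool pointing down it reaches from about 0.3 to 0.875 m from the base axis. Payload 4.2 kg.
Tool frame: the origin (TCP) lies between the finger pads; the fingertips stand 11 mm ahead of it and the grasp point (between the pads) lies 8 mm behind it; z points along the fingers, y is the line along which they close (so a half turn about z gives the same grasp; the last joint's range is limited). The gripper opens to 85 mm and grips with 20 to 120 N. Pads are 22 mm wide; open, the fingers measure 114 mm over their backs; the gripper's body (76 mm by 85 mm) begins 54 mm behind the grasp point. The pads swing forward as they close: fully open they stand 13 mm farther back than shut.
Start: joints at [1.087, 0.32, 1.565, -0, 1.257, -0.02], TCP at [0.257, 0.514, 0.242] pointing down, gripper open.
Joint ranges: [-3.11, 3.11], [-0.84, 2.01], [0.21, 2.61], [-1.34, 4.49], [0.05, 2.63], [-2.56, 2.56]. Speed limits (rad/s): [2.57, 2.57, 3.14, 3.14, 3.14, 3.14].

### API

Orientations are given as a rotation vector (axis times angle).
In Python, from bench import * gives the robot as it stands. The module is installed in compiled form; this text tells all that it offers.
- The arm moves only by the shell command python3 -m jog 'ROWS' [OPENING] [FORCE]. ROWS is a JSON object of lists of equal length, an entry for each row: "dp": the shift along the tool's x, y, z in mm, a list of three; "spin": the turn about the tool's z in degrees. A call has 1 to 12 rows; each row shifts and turns the commanded pose from where the row before left it, along the tool's axes as they then stand; what a row does not reach is not made up. A row lasts 1/8 s, in which the tool goes at most 62.5 mm and 10.7 degrees, less where a joint would pass 70% of its speed; a pose out of reach is approached as far as the arm can. A call with a gripper value outside its range is refused whole. OPENING is the closure, from -1 (fully open) to 1 (shut), set as the call begins (- or left out, the last holds). The fingers move at their own pace and stop on an object; FORCE is the grip in N (left out, the last holds). Time passes only in rows, so rows that do not move let the fingers close. It gives the time, the measured TCP pose, the force, the opening and the grip force at its end, in the units of the state.
- state(): the state, without advancing time (a new reading comes with each control period).
- capture(name): name is "side" or "top" or "wrist"; returns a dict with "pixels" (384x512x3 uint8, red, green, blue), "camera_matrix" (3x3 intrinsics, pixels), "extrinsics" (4x4, takes a point from world to camera coordinates). Camera axes: x right, y up, looking along -z (the intrinsics and any distortion apply to the point x, -y, -z); pixel columns grow to the right and rows downward; lengths in m; the calibration is good to about 2 mm. A picture is of the moment at which its call begins. There is no depth.
- finish_job(): hands the job in; it is judged then, once.
The state is a dict: "time_s": time; "joints": joint angles; "joint_vel": joint speeds; "joint_torque": joint torques, N m; "ee_pos": TCP position; "eef_rot": TCP orientation; "wrist_force": force on the tool from outside, world axes, zero at the start; "moment": the same for the moment, N m; "finger_gap": finger opening in m; "finger_force": force on a finger pad.
Only numpy, scipy, OpenCV 4.12 (cv2) and the standard library are available. Lean on these libraries where they do the work, as an engineer would, in place of code of your own. Each camera call takes 0.05 s, during which the arm holds its last target. There are 200 camera calls.

## Working session

There is one attempt and no reset: what is moved stays moved. The work goes in short steps, Python scripts to look and compute and a shell command to move; the robot and the scene stay as the last step left them, time stands still between calls to the robot, and variables do not carry over. Pictures are saved under pics/ and viewed, at most 10 in all, crops included, and the job is handed in when it is done.

```bash
mkdir -p pics; cat > h.py <<'E'
from bench import *
import numpy as np, cv2
def save(c,n,crop=None,s=1):
    im=c["pixels"][:,:,::-1]
    if crop: x0,y0,x1,y1=crop; im=im[y0:y1,x0:x1]
    cv2.imwrite("pics/"+n,cv2.resize(im,None,fx=s,fy=s,interpolation=cv2.INTER_CUBIC))
def ray(c,u,v):
    K=np.array(c["camera_matrix"]);E=np.array(c["extrinsics"])
    d=np.linalg.inv(K)@[u,v,1]; d=np.array([d[0],-d[1],-d[2]])
    R=E[:3,:3];return -R.T@E[:3,3],R.T@d
def at(c,u,v,z):
    o,d=ray(c,u,v);return o+d*(z-o[2])/d[2]
def proj(c,p):
    K=np.array(c["camera_matrix"]);E=np.array(c["extrinsics"])
    q=E[:3,:3]@p+E[:3,3];q=K@[q[0],-q[1],-q[2]];return q[:2]/q[2]
E
python3 - <<'E'
from h import *
a=capture("top");b=capture("side")
im=np.hstack([a["pixels"],b["pixels"]])
save(a,"top.png",None,1.5);save(b,"side.png",None,1.5)
import pickle;pickle.dump((a,b),open("c.pkl","wb"))
print(a["camera_matrix"],a["extrinsics"],state())
E
```

```text
[[440.23323521   0.         251.86951721]
 [  0.         440.23323521 194.54804145]
 [  0.           0.           1.        ]] [[ 1.07573352e-02 -9.99942116e-01  2.08637834e-04 -2.17972924e-02]
 [ 9.96813068e-01  1.07401661e-02  7.90465505e-02 -5.55673268e-01]
 [-7.90442159e-02 -6.42357324e-04  9.96870904e-01 -1.32033207e+00]
 [ 0.00000000e+00  0.00000000e+00  0.00000000e+00  1.00000000e+00]] {'time_s': 0.1, 'joints': array([ 1.08697776e+00,  3.20258885e-01,  1.56554178e+00,  9.08196169e-06,
        1.25742126e+00, -1.99526368e-02]), 'joint_vel': array([-9.88916636e-05, -1.56761421e-03, -4.14025294e-03,  3.59677217e-04,
        6.99371073e-04,  6.01952149e-04]), 'joint_torque': array([ 1.68727233e-04, -4.16407871e+01, -2.34705466e+01,  4.03603406e-05,
        4.89930972e-03, -2.04503056e-05]), 'ee_pos': array([0.25704399, 0.51389411, 0.24155449]), 'eef_rot': array([-7.22032659e-01, -3.05706777e+00,  2.47479533e-03]), 'wrist_force': array([ 0.35930013, -0.53127322,  0.30204294]), 'moment': array([ 0.0313222 , -0.00992831,  0.04414049]), 'finger_force': 0.0, 'finger_gap': 0.08530956320884871}
```

View pics/top.png

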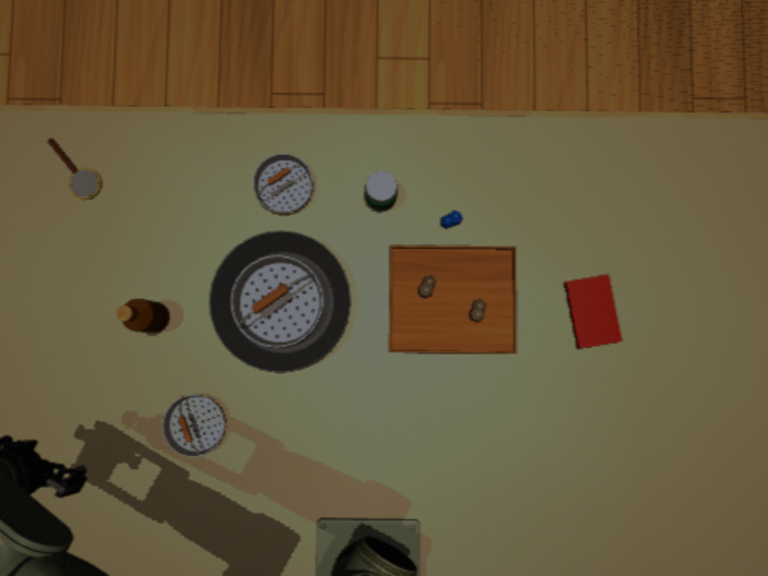

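View pics/side.png

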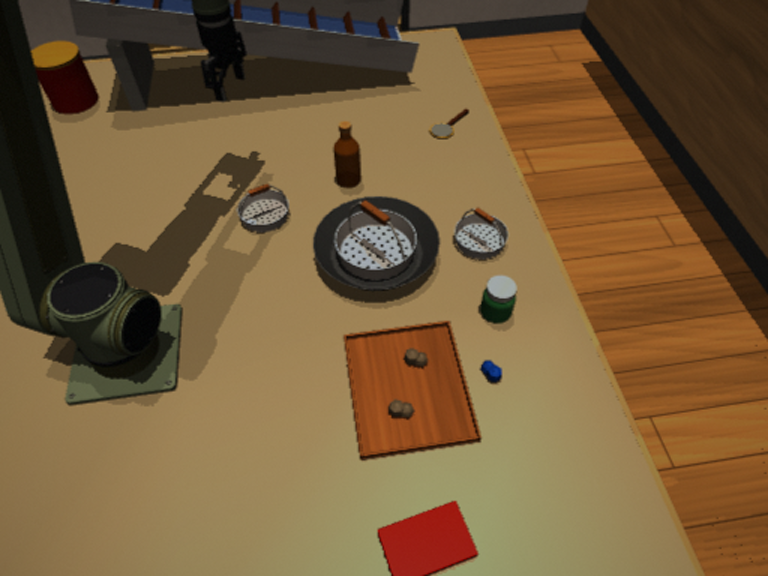

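The top view (1.5x) shows three sieves: (284,185) and (195,425), both small, and (279,300), which is the largest and stands in the pan, so that is the one for the job. It also shows two brown stones in the tray at (427,286) and (478,310). The blue look-alike at (452,219) stays untouched. Next I'll measure these and confirm with one crop.

```bash
python3 - <<'E'
from h import *
import pickle;a,b=pickle.load(open("c.pkl","rb"))
save(a,"crop.png",(130,145,360,255),3)
hsv=cv2.cvtColor(a["pixels"],cv2.COLOR_RGB2HSV)
for u,v in [(285,191),(318.5,207),(180,199),(270,175)]: print(hsv[int(v),int(u)])
def blob(m,u,v,z,r):
    ys,xs=np.nonzero(m);k=np.hypot(xs-u,ys-v)<r
    P=np.array([at(a,x,y,z)[:2] for x,y in zip(xs[k],ys[k])])
    w,V=np.linalg.eigh(np.cov(P.T));c=(P.min(0)+P.max(0))/2
    print("n",k.sum(),"px",xs[k].mean(),ys[k].mean(),"mean",P.mean(0),"mid",c,"std",np.sqrt(w),"ang",np.degrees(np.arctan2(V[1,1],V[0,1])))
m=(hsv[...,1]<130)
blob(m,285,191,.018,14);blob(m,318.5,207,.018,14)
m=(hsv[...,0]<14)&(hsv[...,1]>130)
blob(m,180,199,.127,20)
# pan: dark
m=((hsv[...,2]<70)).astype(np.uint8)
cs,_=cv2.findContours(m,cv2.RETR_EXTERNAL,cv2.CHAIN_APPROX_NONE)
c=[c for c in cs if cv2.pointPolygonTest(c,(150.,200.),False)>=0]
for q in c:
    e=cv2.fitEllipse(q);print(e,at(a,*e[0],.05))
print("bystanders",[at(a,u/1.5,v/1.5,z)[:2].round(3) for u,v,z in [(125,315,.17),(381,185,.085),(593,312,.018),(452,219,.014),(452,299,.018)]])
print("J",proj(a,np.array([.5,.1,.13])))
E
```

```text
[ 16 110  74]
[ 16 112  75]
[ 12 200 102]
[ 13 204 100]
n 87 px 284.2758620689655 190.91954022988506 mean [ 0.56840584 -0.11486022] mid [ 0.5681965  -0.11552067] std [0.00619205 0.01076413] ang 157.89179627380196
n 89 px 318.17977528089887 206.8426966292135 mean [ 0.52074599 -0.21855707] mid [ 0.52181979 -0.21801835] std [0.0061434  0.01112329] ang 165.22046968356946
n 152 px 179.88815789473685 198.52631578947367 mean [0.53417837 0.18608056] mid [0.53426744 0.18441157] std [0.00474051 0.02099807] ang 125.7354641930588
((186.36358642578125, 200.77215576171875), (92.93704986572266, 93.3506851196289), 13.849367141723633) [0.53293413 0.17928824 0.05      ]
bystanders [array([0.497, 0.439]), array([ 0.761, -0.02 ]), array([ 0.52 , -0.454]), array([ 0.709, -0.167]), array([ 0.543, -0.167])]
J [210.22454459 210.97787861]
```

View pics/crop.png

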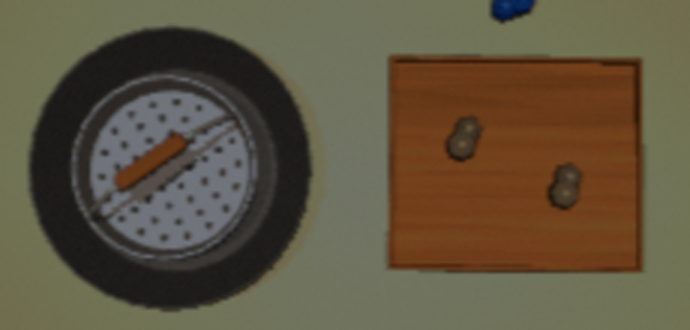

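The crop confirms it: the largest sieve is in the pan with its handle along about 126°, and both brown stones lie in the tray at crop (464,138) and (566,186). The blue stone at (513,8) is outside the tray. I'll write a helper that works out the moves and go above stone A.

```bash
cat > go.py <<'E'
import sys
from h import *
from scipy.spatial.transform import Rotation as R
x,y,z,a=map(float,sys.argv[1:5]) # target tcp and tool-y angle (deg)
s=state();M=R.from_rotvec(s["eef_rot"]).as_matrix()
d=M.T@(np.array([x,y,z])-s["ee_pos"])*1e3
c=np.degrees(np.arctan2(M[1,1],M[0,1]));sp=(c-a+90)%180-90
print("t",round(s["time_s"],2),"dp",d.round(1),"spin",round(sp,1),"full alt",round(sp-np.sign(sp)*180,1),"rows",np.linalg.norm(d)/60,abs(sp)/10.5,"ytool",c.round(1),"j6",s["joints"][5].round(2),"gap",s["finger_gap"])
E
python3 go.py 0.568 -0.115 0.2 68
```

```text
t 0.1 dp [-559.5 -423.2   42.2] spin -4.6 full alt 175.4 rows 11.713337788570806 0.435973256174201 ytool 63.4 j6 -0.02 gap 0.08530956320884871
```

```bash
python3 -m jog '{"dp":[[-46.6,-35.3,0],[-46.6,-35.3,0],[-46.6,-35.3,0],[-46.6,-35.3,0],[-46.6,-35.3,0],[-46.6,-35.3,0],[-46.6,-35.3,0],[-46.6,-35.3,0],[-46.6,-35.3,0],[-46.6,-35.3,0],[-46.6,-35.3,20],[-46.6,-35.3,22]],"spin":[0,0,0,0,0,0,0,0,0,0,0,-4.6]}' -1 40
python3 -m jog '{"dp":[[0,0,0],[0,0,0]],"spin":[0,0]}'
python3 - <<'E'
from h import *
w=capture("wrist");save(w,"w1.png",None,1.2)
for p in [(.568,-.115,.018),(.521,-.2185,.018)]:print(proj(w,np.array(p)))
E
python3 go.py 0.568 -0.115 0.1 68
```

```text
time_s: 1.6
ee_pos: [0.5685, -0.1166, 0.1998]
eef_rot: [0.596, 3.084, 0.001]
wrist_force: [1.2, 0.9, 0.8]
finger_gap: 0.0851
finger_force: 0.0
time_s: 1.85
ee_pos: [0.5674, -0.1144, 0.1999]
eef_rot: [-0.6, -3.082, -0.001]
wrist_force: [0.7, 0.1, -1.0]
finger_gap: 0.0855
finger_force: 0.0
[255.35542469 168.95401177]
[159.50580265 165.13247658]
t 1.9 dp [ -0.9  -0.9 100.5] spin 0.0 full alt -180.0 rows 1.6748182291404947 0.0036615803860459415 ytool 68.0 j6 -1.41 gap 0.08522061870783822
```

View pics/w1.png

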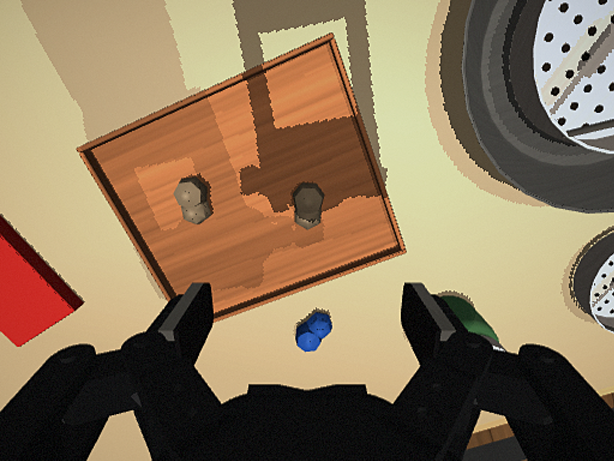

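The wrist view (1.2x) shows stone A at (307,205) and stone B at (193,200). Both are within 2 px of the prediction, and A lies straight across the fingers. Now I'll descend and grasp A.

```bash
python3 -m jog '{"dp":[[-0.9,-0.9,50],[0,0,50],[0,0,40],[0,0,25],[0,0,12],[0,0,8],[0,0,0],[0,0,0]],"spin":[0,0,0,0,0,0,0,0]}'
python3 -m jog '{"dp":[[0,0,0],[0,0,0],[0,0,0],[0,0,0],[0,0,0],[0,0,0],[0,0,0],[0,0,0]],"spin":[0,0,0,0,0,0,0,0]}' 1 40
python3 -m jog '{"dp":[[0,0,-20],[0,0,-40],[0,0,-50],[0,0,-50],[0,0,-25],[0,0,0],[0,0,0]],"spin":[0,0,0,0,0,0,0]}'
python3 - <<'E'
import math
t=math.radians(35.7);u=(math.cos(t),math.sin(t))
for s in(48,-48):print(.534+u[0]*s/1e3,.185+u[1]*s/1e3)
E
python3 go.py 0.573 0.213 0.2 125.7
```

```text
time_s: 2.9
ee_pos: [0.5691, -0.116, 0.0163]
eef_rot: [0.598, 3.082, 0.0]
wrist_force: [-0.4, -1.2, -0.4]
finger_gap: 0.0852
finger_force: 0.0
time_s: 3.9
ee_pos: [0.5686, -0.116, 0.0158]
eef_rot: [0.599, 3.083, 0.0]
wrist_force: [-1.4, 0.3, 4.9]
finger_gap: 0.0296
finger_force: 39.3
time_s: 4.78
ee_pos: [0.5674, -0.1157, 0.1985]
eef_rot: [-0.598, -3.081, -0.0]
wrist_force: [0.1, -0.4, -0.4]
finger_gap: 0.0293
finger_force: 39.8
0.5729800092908067 0.21300997814509365
0.49501999070919334 0.15699002185490635
t 4.78 dp [117.8 306.9  -1.3] spin -57.7 full alt 122.3 rows 5.479318452466201 5.492949992097839 ytool 68.0 j6 -1.41 gap 0.029309532521562244
```

```bash
python3 -m jog '{"dp":[[19.6,51.1,0],[19.6,51.1,0],[19.6,51.1,0],[19.6,51.1,0],[19.6,51.1,0],[19.6,51.1,0],[0,0,0],[0,0,0],[0,0,0],[0,0,0],[0,0,0],[0,0,0]],"spin":[0,0,0,0,0,0,-9.6,-9.6,-9.6,-9.6,-9.6,-9.6]}'
python3 -m jog '{"dp":[[0,0,0],[0,0,0],[0,0,0]],"spin":[0,0,0]}'
python3 - <<'E'
from h import *
w=capture("wrist");save(w,"w2.png",None,1.2)
print(proj(w,np.array([.534,.185,.137])))
E
python3 go.py 0.573 0.213 0.085 125.7
```

```text
time_s: 6.28
ee_pos: [0.5731, 0.2121, 0.1977]
eef_rot: [0.968, -2.984, 0.0]
wrist_force: [-0.2, -0.8, -0.8]
finger_gap: 0.0296
finger_force: 39.9
time_s: 6.65
ee_pos: [0.5739, 0.2124, 0.1998]
eef_rot: [0.959, -2.991, -0.0]
wrist_force: [0.6, 0.5, -0.6]
finger_gap: 0.03
finger_force: 39.9
[258.24681478 142.16581103]
t 6.7 dp [  0.4   1.  115. ] spin -0.1 full alt 179.9 rows 1.916805871655375 0.012253306066458521 ytool 125.6 j6 -1.86 gap 0.02943731366007785
```

View pics/w2.png

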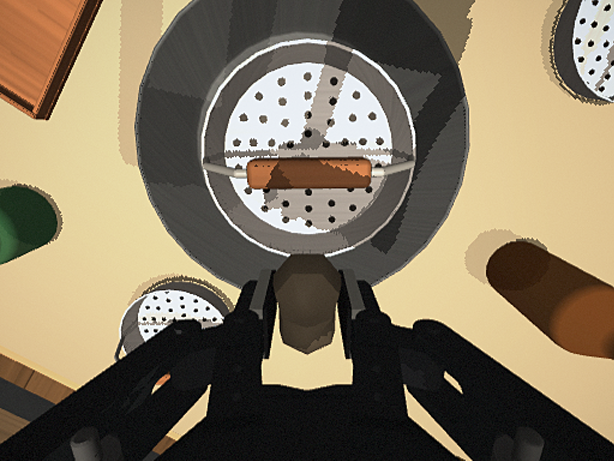

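The wrist view shows the grip at (310,172), within 2 px of the prediction and lying square, with stone A held at (307,300) on the handle's +x side. Next I lower it and drop.

```bash
python3 -m jog '{"dp":[[0,1,40],[0,0,40],[0,0,25],[0,0,10],[0,0,0],[0,0,0]],"spin":[0,0,0,0,0,0]}'
python3 -m jog '{"dp":[[0,0,0],[0,0,0],[0,0,0],[0,0,0],[0,0,0],[0,0,0]],"spin":[0,0,0,0,0,0]}' -1
python3 -m jog '{"dp":[[0,0,-30],[0,0,-50],[0,0,-35],[0,0,0]],"spin":[0,0,0,0]}'
python3 go.py 0.521 -0.2185 0.2 75
```

```text
time_s: 7.45
ee_pos: [0.5744, 0.2136, 0.0867]
eef_rot: [-0.96, 2.988, 0.0]
wrist_force: [0.1, -0.6, -1.0]
finger_gap: 0.03
finger_force: 39.9
time_s: 8.2
ee_pos: [0.5734, 0.2133, 0.0853]
eef_rot: [0.961, -2.991, -0.0]
wrist_force: [0.5, 0.5, -0.5]
finger_gap: 0.0855
finger_force: 0.0
time_s: 8.7
ee_pos: [0.5751, 0.2138, 0.2037]
eef_rot: [-0.959, 2.984, 0.0]
wrist_force: [1.0, 0.1, -0.2]
finger_gap: 0.0855
finger_force: 0.0
t 8.7 dp [ 295.8 -319.9    2.3] spin 50.6 full alt -129.4 rows 7.261659470141238 4.8217135444231785 ytool 125.6 j6 -1.86 gap 0.08549159820160349
```

```bash
python3 -m jog '{"dp":[[0,0,0],[0,0,0],[0,0,0],[0,0,0],[0,0,0]],"spin":[10.1,10.1,10.1,10.1,10.2]}'
python3 -m jog '{"dp":[[-7.5,-54,0],[-7.5,-54,0],[-7.5,-54,0],[-7.5,-54,0],[-7.5,-54,0],[-7.5,-54,0],[-7.5,-54,0],[-7.5,-54,0],[0,0,0],[0,0,0],[0,0,0]],"spin":[0,0,0,0,0,0,0,0,0,0,0]}'
python3 - <<'E'
from h import *
w=capture("wrist");a=capture("top")
im=np.vstack([cv2.resize(a["pixels"][145:255,130:360],(512,245)),w["pixels"][60:320]])
save({"pixels":im},"w3.png")
print(proj(w,np.array([.521,-.2185,.018])))
E
python3 go.py 0.521 -0.2185 0.014 75
```

```text
time_s: 9.32
ee_pos: [0.5727, 0.213, 0.1986]
eef_rot: [-0.418, -3.111, 0.002]
wrist_force: [-0.4, -0.0, -0.1]
finger_gap: 0.0852
finger_force: 0.0
time_s: 10.7
ee_pos: [0.5198, -0.2183, 0.1998]
eef_rot: [-0.407, -3.114, -0.001]
wrist_force: [0.9, 0.8, 0.8]
finger_gap: 0.0851
finger_force: 0.0
[255.76003181 169.33851871]
t 10.8 dp [-1.100e+00  1.000e-01  1.861e+02] spin 0.1 full alt -179.9 rows 3.102440674295372 0.01242023008120847 ytool 75.1 j6 -1.73 gap 0.08500587604712893
```

View pics/w3.png

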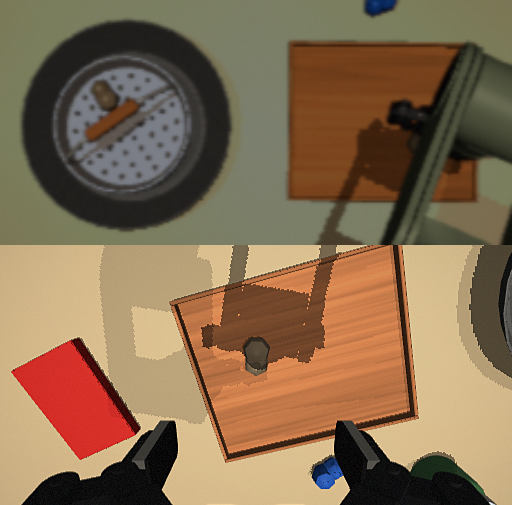

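Stone A lies in the sieve at (105,95) on the +x side. Stone B at wrist (257,170) matches the prediction of (256,169), so I'll grasp it.

```bash
python3 -m jog '{"dp":[[-1,0,50],[0,0,50],[0,0,40],[0,0,25],[0,0,12],[0,0,9],[0,0,0],[0,0,0]],"spin":[0,0,0,0,0,0,0,0]}'
python3 -m jog '{"dp":[[0,0,0],[0,0,0],[0,0,0],[0,0,0],[0,0,0],[0,0,0],[0,0,0],[0,0,0]],"spin":[0,0,0,0,0,0,0,0]}' 1 40
python3 -m jog '{"dp":[[0,0,-20],[0,0,-40],[0,0,-50],[0,0,-50],[0,0,-25],[0,0,0],[0,0,0]],"spin":[0,0,0,0,0,0,0]}'
python3 go.py 0.495 0.157 0.2 125.7
```

```text
time_s: 11.8
ee_pos: [0.5214, -0.2201, 0.0152]
eef_rot: [0.409, 3.113, -0.001]
wrist_force: [-0.5, 0.1, 0.7]
finger_gap: 0.0856
finger_force: 0.0
time_s: 12.8
ee_pos: [0.5215, -0.2202, 0.0157]
eef_rot: [0.409, 3.113, -0.001]
wrist_force: [-1.5, 1.2, 8.7]
finger_gap: 0.0303
finger_force: 40.5
time_s: 13.68
ee_pos: [0.5198, -0.2195, 0.1977]
eef_rot: [-0.409, -3.112, -0.001]
wrist_force: [-0.9, 0.1, -0.8]
finger_gap: 0.0299
finger_force: 39.6
t 13.68 dp [121.3 357.3  -1.7] spin -50.7 full alt 129.3 rows 6.2881656487709785 4.826153475948729 ytool 75.0 j6 -1.73 gap 0.02991932731363846
```

```bash
python3 -m jog '{"dp":[[17.3,51,0],[17.3,51,0],[17.3,51,0],[17.3,51,0],[17.3,51,0],[17.3,51,0],[17.3,51,0],[0,0,0],[0,0,0],[0,0,0],[0,0,0],[0,0,0]],"spin":[0,0,0,0,0,0,0,-10.1,-10.1,-10.1,-10.2,-10.2]}'
python3 -m jog '{"dp":[[0,0,0],[0,0,0],[0,0,0]],"spin":[0,0,0]}'
python3 go.py 0.495 0.157 0.085 125.7
```

```text
time_s: 15.18
ee_pos: [0.4949, 0.156, 0.1971]
eef_rot: [0.971, -2.983, -0.0]
wrist_force: [0.3, -0.4, -1.0]
finger_gap: 0.0293
finger_force: 39.8
time_s: 15.55
ee_pos: [0.4958, 0.1563, 0.1989]
eef_rot: [0.961, -2.99, -0.0]
wrist_force: [0.5, -0.4, -0.2]
finger_gap: 0.0297
finger_force: 39.8
t 15.55 dp [  0.2   1.1 113.9] spin -0.1 full alt 179.9 rows 1.8982573670194738 0.005072030267077328 ytool 125.6 j6 -1.91 gap 0.029707328243908364
```

```bash
python3 -m jog '{"dp":[[0,1,40],[0,0,40],[0,0,25],[0,0,9],[0,0,0],[0,0,0]],"spin":[0,0,0,0,0,0]}'
python3 -m jog '{"dp":[[0,0,0],[0,0,0],[0,0,0],[0,0,0],[0,0,0],[0,0,0]],"spin":[0,0,0,0,0,0]}' -1
python3 -m jog '{"dp":[[0,0,-30],[0,0,-50],[0,0,-50],[0,0,-20],[0,0,0]],"spin":[0,0,0,0,0]}'
python3 go.py 0.534 0.185 0.235 35.7
```

```text
time_s: 16.3
ee_pos: [0.4963, 0.1574, 0.0865]
eef_rot: [-0.963, 2.988, -0.0]
wrist_force: [-0.8, -0.1, -0.8]
finger_gap: 0.0298
finger_force: 39.8
time_s: 17.05
ee_pos: [0.4954, 0.1571, 0.0853]
eef_rot: [0.964, -2.99, -0.0]
wrist_force: [0.1, -0.5, 0.2]
finger_gap: 0.0859
finger_force: 0.0
time_s: 17.68
ee_pos: [0.4962, 0.1573, 0.2369]
eef_rot: [-0.962, 2.986, -0.0]
wrist_force: [-0.4, -0.3, -0.2]
finger_gap: 0.0854
finger_force: 0.0
t 17.68 dp [-46.9   0.4   2. ] spin -90.0 full alt 90.0 rows 0.7817522575441994 8.568898986054007 ytool 125.7 j6 -1.91 gap 0.08535020005022334
```

```bash
python3 -m jog '{"dp":[[-47,0,0],[0,0,0],[0,0,0],[0,0,0],[0,0,0],[0,0,0],[0,0,0],[0,0,0],[0,0,0],[0,0,0],[0,0,0],[0,0,0]],"spin":[0,10,10,10,10,10,10,10,10,10,0,0]}'
python3 - <<'E'
from h import *
w=capture("wrist");save(w,"w4.png",None,1.2)
print(proj(w,np.array([.534,.185,.137])))
hsv=cv2.cvtColor(w["pixels"],cv2.COLOR_RGB2HSV)
m=((hsv[...,0]<14)&(hsv[...,1]>130)&(hsv[...,2]>60)).astype(np.uint8)
n,l,st,ce=cv2.connectedComponentsWithStats(m)
for i in range(1,n):
    if st[i,4]>400:print(ce[i],st[i],at(w,*ce[i],.137))
E
python3 go.py 0.534 0.185 0.119 35.7
```

```text
time_s: 19.18
ee_pos: [0.5332, 0.1844, 0.2343]
eef_rot: [-1.429, -2.796, 0.002]
wrist_force: [0.2, -0.4, -0.6]
finger_gap: 0.0853
finger_force: 0.0
[256.2888392 190.4695041]
[258.91032609 187.48913043] [ 250  147   19   82 1472] [0.53425463 0.18862178 0.137     ]
[109.13838384 269.62626263] [ 82 246  53  49 990] [0.46477813 0.03397684 0.137     ]
[192.84693427 307.55756506] [ 161  276   76   61 2267] [0.55545626 0.04359965 0.137     ]
[102.78154574 364.58753943] [  77  342   50   42 1268] [ 0.51494663 -0.08164969  0.137     ]
t 19.23 dp [ -0.    1.  115.6] spin 0.1 full alt -179.9 rows 1.9261675488594119 0.012954231198766106 ytool 35.8 j6 -0.31 gap 0.08540578632231097
```

View pics/w4.png

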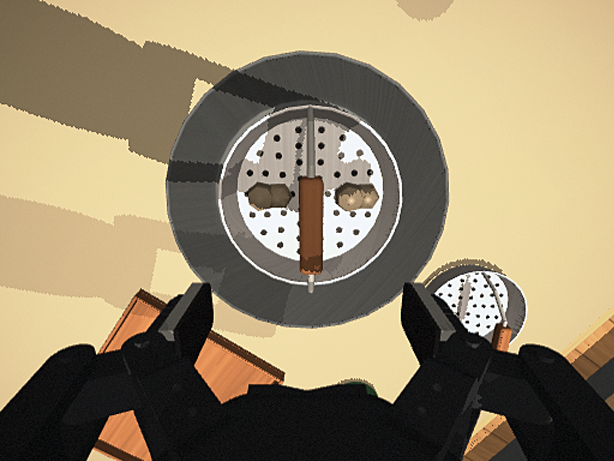

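Both stones lie in the sieve, at (270,195) and (357,195), on either side of the handle. The grip at (311,225) stands upright in the picture, between the fingers. I'll descend and grasp it.

```bash
python3 go.py 0.534 0.187 0.119 35.7
python3 -m jog '{"dp":[[-1,2,45],[0,0,40],[0,0,20],[0,0,10.5],[0,0,0],[0,0,0]],"spin":[0,0,0,0,0,0]}'
python3 -m jog '{"dp":[[0,0,0],[0,0,0],[0,0,0],[0,0,0],[0,0,0],[0,0,0],[0,0,0],[0,0,0],[0,0,0]],"spin":[0,0,0,0,0,0,0,0,0]}' 1 80
python3 -m jog '{"dp":[[0,0,-3],[0,0,-5],[0,0,-7],[0,0,-5],[0,0,0],[0,0,0]],"spin":[0,0,0,0,0,0]}'
```

```text
t 19.23 dp [  1.6   2.2 115.6] spin 0.1 full alt -179.9 rows 1.9266100769301842 0.012954231198766106 ytool 35.8 j6 -0.31 gap 0.08540578632231097
time_s: 19.98
ee_pos: [0.5365, 0.1852, 0.1209]
eef_rot: [1.432, 2.795, 0.002]
wrist_force: [0.6, 0.2, -0.1]
finger_gap: 0.0856
finger_force: 0.0
time_s: 21.1
ee_pos: [0.5361, 0.185, 0.12]
eef_rot: [1.433, 2.795, 0.001]
wrist_force: [1.1, 0.8, 3.5]
finger_gap: 0.0167
finger_force: 78.6
time_s: 21.85
ee_pos: [0.5356, 0.1849, 0.1398]
eef_rot: [-1.433, -2.796, 0.0]
wrist_force: [0.3, 0.7, -3.2]
finger_gap: 0.0166
finger_force: 78.2
```

```bash
python3 -m jog '{"dp":[[0,0,-6],[0,0,-12],[0,0,-15],[0,0,-15],[0,0,-15],[0,0,-15],[0,0,-15],[0,0,-15],[0,0,-10],[0,0,-5],[0,0,-2],[0,0,0]],"spin":[0,0,0,0,0,0,0,0,0,0,0,0]}'
python3 -m jog '{"dp":[[0,0,0],[0,0,0],[0,0,0],[0,0,0],[0,0,0],[0,0,0],[0,0,0],[0,0,0]],"spin":[0,0,0,0,0,0,0,0]}'
python3 - <<'E'
from h import *
b=capture("side");w=capture("wrist")
save({"pixels":np.hstack([cv2.resize(b["pixels"][60:240,150:330],(384,384)),cv2.resize(w["pixels"],(400,300))[0:300] if 0 else cv2.resize(w["pixels"],(400,384))])},"w5.png")
E
```

```text
time_s: 23.35
ee_pos: [0.5356, 0.1849, 0.2645]
eef_rot: [-1.433, -2.795, 0.001]
wrist_force: [0.2, -0.9, -4.3]
finger_gap: 0.0168
finger_force: 78.2
time_s: 24.35
ee_pos: [0.5358, 0.1849, 0.2648]
eef_rot: [1.433, 2.796, 0.0]
wrist_force: [-0.0, -0.4, -4.0]
finger_gap: 0.0165
finger_force: 78.2
```

View pics/w5.png

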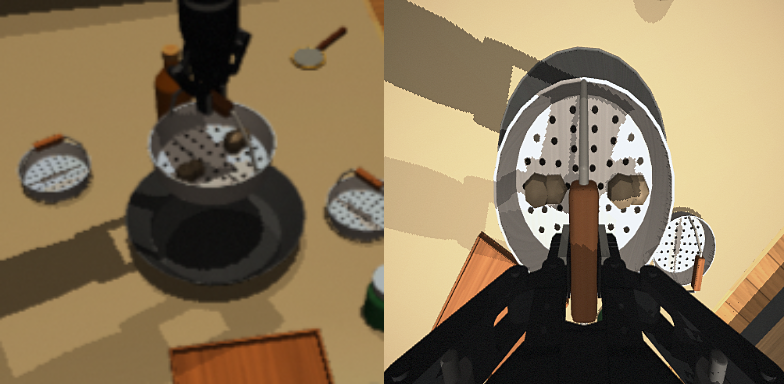

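The side view (left) shows the sieve level above the pan at (210,150), and the wrist view shows both stones in it at (543,190) and (628,190). The fingers touch neither stone. I'm handing it in.

```bash
python3 -c "
from bench import *
print(finish_job())"
```

```text
the job is handed in; nothing more can be done
None
```

I handed the job in with both stones in the large sieve, held level and still by its handle about 10 cm above the pan's rim; `finish_job()` gave no verdict, so whether it passed is not confirmed.

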